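# Temperature probe into the vat-sample bottle

### The job

Get the indigo vat sample ready to be read. First turn the bottle in the reader's seat until its label squarely faces the scan window; then pick the stem thermometer out of the tray, stand it in the empty steel pot and let go of it, so that you can take it again by its handle with the stem pointing down. Push the stem gently down through the bottle's narrow mouth until the collar sits fully home on the rim before letting go, and leave the label facing the window and the other things on the bench where they are.

Things in the scene. Friction and masses are not known exactly. Their poses are not given: they have to be found in the camera images.
- reader: Fixed label reader: aluminium base plate 190 x 110 x 8 mm with a round grey seat ring (inner diameter 56, top 22 above the bench) and a grey scan head 62 x 78 mm, top 98 above the bench, standing on the plate. Origin: on the seat's axis at bench height. Its +x points from the seat to the scan head, z up. The scan head stands to the left of the seat as the robot sees it.
- reader_window (a point): Centre of the dark scan window on the face of the scan head that looks at the seat; 57.5 mm from the seat's axis along the reader's +x, 60 mm above the bench.
- bottle: Loose amber bottle, 145 mm tall, 0.32 kg, upright in the reader's seat (seat floor 8 mm above the bench, 1 mm play all round: it can be turned in place). Body diameter 54 up to 95 mm, shoulder up to 111, then a straight neck, outer diameter 24, bore 10.5. Origin: centre of its underside, z up its axis, +x through the middle of its label.
- bottle_mouth (a point): Centre of the bottle's open mouth, on its axis, 145 mm above its underside. Flat rim without a chamfer: the stem has only 0.75 mm to spare all round, so feel for the bore with light, slow touches. The bore stays 10.5 mm wide for the top 36 mm and then widens into the body, 140 mm deep in all.
- bottle_label (a point): Middle of the white paper label with black bars, on the bottle's side 28 mm from its axis and 50 mm above its underside.
- probe: Cordless stem thermometer, 182 mm, about 60 g, lying in the tray: steel stem of diameter 9 with flat end, six-sided collar 17 across, black handle of diameter 14. Origin: on its axis, on the collar's face that sits on the rim. x axis from tip to handle: tip at -125, collar 0 to 5, handle 5 to 57, mass centre near -37 mm. Lying, its axis is 8.5 mm above the floor at the collar, 4.5 at the tip.
- probe_tip (a point): End of the thermometer's stem, on its axis, 125 mm from the collar's seating face.
- tray: Fixed open stainless tray, outside 230 x 112 x 34 mm, walls and floor 4 mm thick; leaves room for a gripper only from above or slightly tilted. Origin: centre of its underside, x along its length; the thermometer's handle points to its +x end. A white stirring rod also lies in it, along its +y side.
- pot: Loose empty round stainless pot, open at the top, outer diameter 81, height 93, wall 3.5, floor 4 mm thick, 0.55 kg. Origin: centre of its underside, z up. The thermometer set in it leans on the rim about 35 to 40 degrees from upright, tip in the bottom corner opposite, with its collar and handle out above the rim.
- stir_rod: Bystander: white plastic stirring rod, diameter 8, 178 mm long, with a flat paddle 28 x 16 x 8 mm at one end; lies in the tray. Origin: middle of its length, on its underside.
- sample2: Bystander: closed amber bottle with a black cap, diameter 52, 115 mm tall, without a reader. Origin: centre of its underside.
- clamp_boards: Bystander: stack of three dark wooden boards, 80 x 80 x 33 mm. Origin: centre of its underside.
- spring_clamp: Bystander: dark steel spring clamp lying on its side, about 110 x 60 x 24 mm. Origin: at its pivot, on its underside.
- dye_tin: Bystander: low open steel tin, diameter 100, height 55 mm (the pot of the task is taller and narrower). Origin: centre of its underside.
- dye_jar: Bystander: closed glass jar with a steel lid, diameter 68, 90 mm tall. Origin: centre of its underside.
- spoon: Bystander: wooden spoon, 240 mm long, lying on the bench. Origin: middle of its length, on its underside; x along it.
Not all that is in view belongs to the job. What is shaped like the bottle but blue or green is not meant.

How it is judged:
By the outcome, as a careful person would: the job done as asked, in the order asked, and still so for the second after the job is handed in, with the robot touching nothing.
It also fails if it takes over 72 s, if anything falls off the work surface, if the arm or the gripper's body presses on something with over 40 N, if the wrist force passes 120 N, or if a joint passes its speed limit or range.

### The arm

A 6-joint arm with a two-finger parallel gripper is mounted at the origin on the work surface. World frame = base frame: x ahead of the robot, y to its left, z up, the work surface at z = 0. Lengths are in m, angles in rad, forces in N, time in s.
With the tool pointing down it reaches from about 0.325 to 0.85 m from the base axis. Payload 15.5 kg.
Tool frame: the origin (TCP) lies midway between the tips of the shut fingers; the grasp point (between the pads) lies 19 mm behind it (manip.hold_point_z is the distance from the TCP to the grasp point, in m); y points along the fingers, z is the direction in which the jaws open and shut, and the axes are right-handed (so a half turn about y gives the same grasp; the last joint's range is limited). The gripper opens to 91 mm and grips with 3 to 60 N. Pads are 32 mm wide; open, the fingers measure 118 mm over their backs; the gripper's body (76 mm by 178 mm) begins 60 mm behind the grasp point.
Start: joints at [-1.401, 0.494, 1.345, -0, 1.302, -0.096], TCP at [0.164, -0.603, 0.214] pointing down, gripper open.
Joint ranges: [-2.91, 2.91], [-0.82, 2.16], [0.22, 2.67], [-1.22, 4.37], [0.12, 2.79], [-3.08, 3.08]. Speed limits (rad/s): [1.89, 1.89, 2.57, 3.01, 3.01, 3.01].

### API

Orientations are given as a 3x3 rotation matrix whose columns are the frame's x, y, z axes.
In Python, from workcell import manip gives the robot as it stands.
- The arm moves only by the tool play_rows, never from a script. Its argument "steps" is a list that holds one entry, the list of rows, each a list of 7 numbers: the shift along the tool's x, y, z in units of 200 mm (1.0 is 200 mm), then the turn, a rotation vector about the tool's x, y, z in units of 90 degrees (1.0 is 90 degrees), then the gripper command: -1 is shut, 1 is fully open, values between are in proportion. In form: [[[x, y, z, wx, wy, wz, claw], ...]]. A call has exactly 10 rows; each row is the pose to reach, as a shift and turn from the pose measured when the call began, along the tool's axes at that moment; what a row does not reach only later rows make up. A row lasts 1/8 s, in which the tool goes at most 62.5 mm and 10.7 degrees, less where a joint would pass 70% of its speed; a pose out of reach is approached as far as the arm can. A call with a number of a shift or a turn outside -1 to 1 is refused whole. A call with a gripper value outside its range is refused whole. The fingers move at their own pace and stop on an object; the grip force is fixed at half the most. Time passes only in rows, so rows that repeat a pose let the fingers close, or fill a call up. It gives the time, the measured TCP pose, the force and the opening at its end, in the units of the state.
- manip.state(): the state, without advancing time (a new reading comes with each control period).
- manip.grab_frame(name): name is "scene" or "top" or "wrist"; returns the picture (400x640x3 uint8, red, green, blue); there is no depth.
- manip.camera_params(name): a dict with "intrinsics" (3x3 intrinsics, pixels), "distortion" ([k1, k2, p1, p2, k3] as OpenCV has them; the pictures are not rectified), "view" (4x4, takes a point from world to camera coordinates); the wrist camera has in their place "tool_from_camera" (4x4, takes a point from camera to tool coordinates, whose origin is the TCP and whose axes are the tool frame's). Camera axes: x right, y down, z forward; pixel columns grow to the right and rows downward; lengths in m; the calibration is good to about 2 mm. A picture is of the moment at which its call begins: read the wrist's pose just before it. camera_params takes no time and is no camera call.
- manip.hand_in(): hands the job in, once; it reports no verdict.
The state is a dict: "time_s": time; "joints": joint angles; "dq": joint speeds; "tau": joint torques, N m; "ee_pos": TCP position; "orientation": TCP orientation; "force": force on the tool from outside, world axes, zero at the start; "moment": the same for the moment, N m; "width": finger opening in m.
Only numpy, scipy, OpenCV 4.12 (cv2) and the standard library are available. Lean on these libraries where they do the work, as an engineer would, in place of code of your own. Each camera call takes 0.05 s, during which the arm holds its last target. There are 200 camera calls.

## Working session

There is one attempt and no reset: what is moved stays moved. The work goes in short steps, Python scripts to look and compute and a tool call to move; the robot and the scene stay as the last step left them, time stands still between calls to the robot, and variables do not carry over. Pictures are saved under pics/ and viewed, about 8 in all and at most 12, crops included, and the job is handed in when it is done.

Besides the shell and the picture viewer there is one more tool, called after "Request:" as name(argument=value, ...) on one line, values as JSON. play_rows: Moves the arm, as the interface text tells. Shifts and turns lie within -1 to 1; 1 stands for 200 mm of shift or 90 degrees of turn. Its arguments: {"type":"object","properties":{"steps":{"type":"array"}},"required":["steps"]}

```bash
ls; mkdir -p pics; python3 - <<'E'
from workcell import manip
import cv2,numpy as np
s=manip.state();print(s)
for n in("scene","top"):
    cv2.imwrite(f"pics/{n}0.png",manip.grab_frame(n)[:,:,::-1])
for n in("scene","top","wrist"):
    print(n,manip.camera_params(n))
print(manip.hold_point_z)
E
```

```text
pics
{'time_s': 0.0, 'joints': array([-1.40049271e+00,  4.94187261e-01,  1.34614428e+00, -6.94487256e-06,
        1.30248911e+00, -9.54876323e-02]), 'dq': array([ 1.85135756e-06,  1.81015210e-04,  1.62913250e-04, -2.73704139e-04,
       -8.86981607e-04,  2.72756664e-03]), 'tau': array([-1.46392681e-04, -8.78809404e+01, -3.81846106e+01,  7.04441965e-02,
        5.31997613e-02, -9.30882925e-05]), 'ee_pos': array([ 0.16411322, -0.60266967,  0.21333127]), 'orientation': array([[-9.64884490e-01, -2.14723545e-04,  2.62674465e-01],
       [-2.62674529e-01,  1.20910379e-03, -9.64883739e-01],
       [-1.10417434e-04, -9.99999246e-01, -1.22304790e-03]]), 'force': array([ 0.55853439, -0.58858263, -0.31549687]), 'moment': array([-0.02633863, -0.06956987,  0.02182288]), 'width': 0.09108630203645547}
scene {'intrinsics': array([[483.68940345,   0.        , 315.50318616],
       [  0.        , 483.68940345, 185.68408963],
       [  0.        ,   0.        ,   1.        ]]), 'distortion': array([0.03901428, 0.        , 0.        , 0.        , 0.        ]), 'view': array([[ 0.76292348,  0.64619567, -
[... 659 characters left out ...]
43],
       [ 0.        ,  0.        ,  0.        ,  1.        ]])}
wrist {'intrinsics': array([[357.69905567,   0.        , 319.95368639],
       [  0.        , 357.69905567, 200.29643172],
       [  0.        ,   0.        ,   1.        ]]), 'distortion': array([-0.00183861,  0.        ,  0.        ,  0.        ,  0.        ]), 'tool_from_camera': array([[-3.00571503e-04,  9.56975055e-01,  2.90170044e-01,
        -8.30831682e-02],
       [ 7.79244432e-04, -2.90169745e-01,  9.56974875e-01,
        -1.70452120e-01],
       [ 9.99999651e-01,  5.13752768e-04, -6.58500727e-04,
         2.62862512e-04],
       [ 0.00000000e+00,  0.00000000e+00,  0.00000000e+00,
         1.00000000e+00]])}
0.0188
```

View pics/scene0.png

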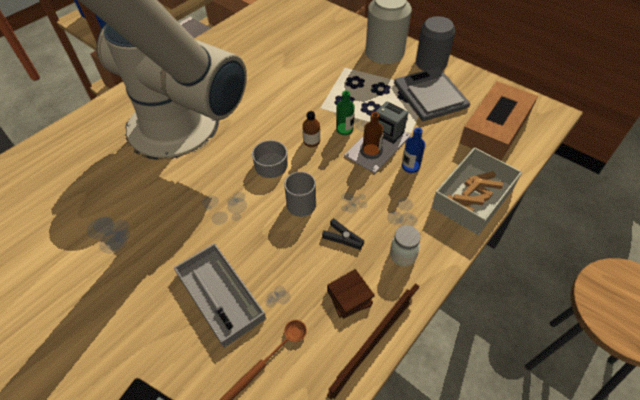

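View pics/top0.png

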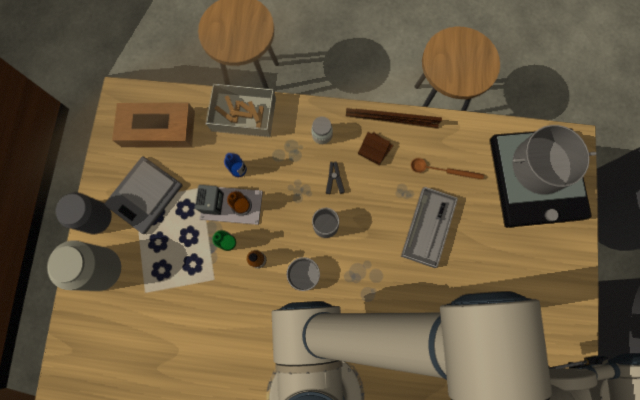

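Candidates (top view): bottle – amber at (240,202) beside grey scan head (210,198), lookalikes are blue (235,163), green (224,240) and sample2 with a black cap (256,258). Pot – tall narrow (326,222), lookalike dye tin (304,274). Thermometer – in the tray, handle at (442,211), stir rod beside it. I'll check these in one close crop.

```bash
cat >h.py <<'E'
from workcell import manip
import numpy as np,cv2
def cam(n,s=None):
    p=manip.camera_params(n);K=p["intrinsics"];D=p["distortion"]
    if n=="wrist":
        s=s or manip.state();T=np.eye(4);T[:3,:3]=s["orientation"];T[:3,3]=s["ee_pos"]
        V=np.linalg.inv(T@p["tool_from_camera"])
    else:V=p["view"]
    return K,D,V
def ray(c,uv):
    K,D,V=c;q=cv2.undistortPoints(np.array([[uv]],float),K,D)[0,0]
    d=V[:3,:3].T@np.array([*q,1]);return -V[:3,:3].T@V[:3,3],d/np.linalg.norm(d)
def onz(c,uv,z):
    o,d=ray(c,uv);return o+d*(z-o[2])/d[2]
def pix(c,P):
    K,D,V=c;return cv2.projectPoints(np.atleast_2d(np.array(P,float)),cv2.Rodrigues(V[:3,:3])[0],V[:3,3],K,D)[0][:,0]
def tri(*cu):
    A=np.zeros((3,3));b=np.zeros(3)
    for c,uv in cu:
        o,d=ray(c,uv);M=np.eye(3)-np.outer(d,d);A+=M;b+=M@o
    return np.linalg.solve(A,b)
def snap(n,f=None):
    s=manip.state();im=manip.grab_frame(n)[:,:,::-1].copy()
    if f:cv2.imwrite("pics/"+f,im)
    return im,cam(n,s)
def totool(P,s=None):
    s=s or manip.state();return s["orientation"].T@(np.array(P)-s["ee_pos"])
E
python3 - <<'E'
from h import *
np.set_printoptions(precision=4,suppress=True)
t=cam("top");s=cam("scene")
for n,uv,z in[("bottle",(240,202),.1),("pot",(326,222),.093),("tin",(304,274),.055),("handle",(442,211),.012),("tip?",(433,241),.008)]:print(n,onz(t,uv,z))
a=cv2.imread("pics/top0.png");b=cv2.imread("pics/scene0.png")
r=lambda im,x,y,w,h:cv2.resize(im[y:y+h,x:x+w],(400,300),interpolation=cv2.INTER_CUBIC)
cv2.imwrite("pics/c0.png",np.vstack([np.hstack([r(a,190,155,100,75),r(a,380,175,112,100)]),np.hstack([r(b,330,90,100,75),r(b,170,240,120,105)])]))
E
```

```text
bottle [0.5421 0.2837 0.1   ]
pot [0.5107 0.022  0.093 ]
tin [0.3538 0.0713 0.055 ]
handle [ 0.5977 -0.3375  0.012 ]
tip? [ 0.5    -0.3155  0.008 ]
```

View pics/c0.png

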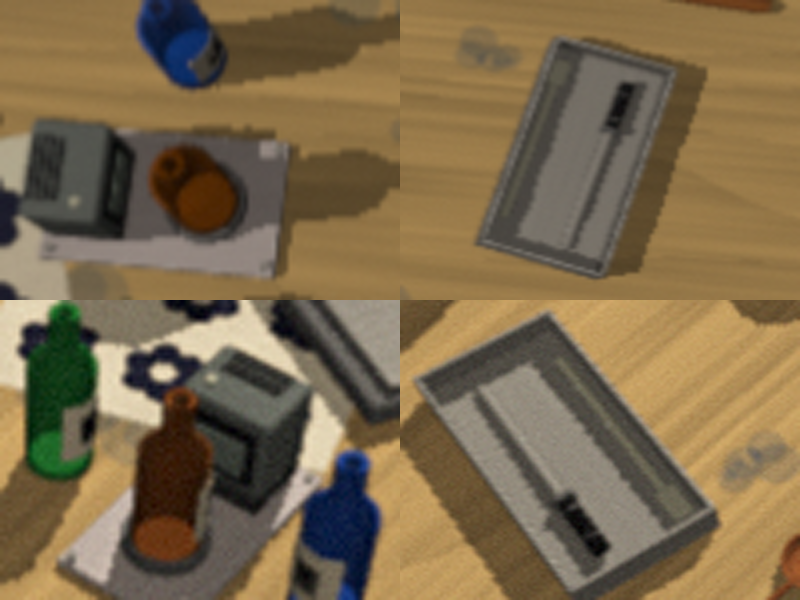

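The crop confirms the amber bottle (mouth near (233,196) top), label edge just visible on its right side in the scene view, thermometer handle lower right in the tray, rod on the other side. Now the numbers.

```bash
python3 - <<'E'
from h import *
np.set_printoptions(precision=4,suppress=True)
t=cam("top");s=cam("scene")
print("mouth",tri((t,(233,195.5)),(s,(375,113))), onz(t,(233,195.5),.153),onz(s,(375,113),.153))
for uv in[(258,223.7),(200.5,219.5),(262,190)]:print("plate",onz(t,uv,.008))
c=lambda x,y:(380+(x-400)*.28,175+y/3)
for p in[(558,38),(675,72),(605,275),(478,243)]:print("tray",onz(t,c(*p),.034))
for p,z in[((627,85),.014),((617,128),.0125),((572,246),.0085)]:print("probe",onz(t,c(*p),z))
print("scenecam",ray(s,(0,0))[0])
d=lambda X,Y:(170+(X-400)*.3,240+(Y-300)*.35)
for p,z in[((600,545),.014),((562,497),.0125),((478,393),.0085)]:print("probe_s",onz(s,d(*p),z))
# pot & tin rim ellipses top
print("pot",onz(t,(326,222),.093), onz(s,(300.5,181.5),.093))
print("label px at az", [(a,pix(s,[.53+.028*np.cos(np.radians(a)),.28+.028*np.sin(np.radians(a)),.058]).round(1).tolist()) for a in range(0,360,45)])
E
```

```text
mouth [0.5487 0.2945 0.1595] [0.549  0.2949 0.153 ] [0.5457 0.3019 0.153 ]
plate [0.4961 0.237  0.008 ]
plate [0.4897 0.4213 0.008 ]
plate [0.6058 0.2394 0.008 ]
tray [ 0.6618 -0.2724  0.034 ]
tray [ 0.6363 -0.3775  0.034 ]
tray [ 0.4192 -0.3282  0.034 ]
tray [ 0.4403 -0.2178  0.034 ]
probe [ 0.6225 -0.3406  0.014 ]
probe [ 0.5757 -0.3346  0.0125]
probe [ 0.4484 -0.3034  0.0085]
scenecam [ 1.0628 -0.5307  1.0617]
probe_s [ 0.6213 -0.3384  0.014 ]
probe_s [ 0.571  -0.3273  0.0125]
probe_s [ 0.4517 -0.3017  0.0085]
pot [0.5107 0.022  0.093 ] [0.513  0.0294 0.093 ]
label px at az [(0, [[371.4, 143.9]]), (45, [[373.2, 138.6]]), (90, [[369.3, 133.9]]), (135, [[362.0, 132.4]]), (180, [[355.6, 134.9]]), (225, [[353.7, 140.1]]), (270, [[357.5, 144.9]]), (315, [[364.8, 146.5]])]
```

```bash
cat >>h.py <<'E'
from scipy.spatial.transform import Rotation as Ro
def pose(az,tilt=0):
    a=np.radians(az);x=np.array([np.cos(a),np.sin(a),0]);y=np.array([0,0,-1.]);
    return np.c_[x,y,np.cross(x,y)]@Ro.from_euler("z",tilt,degrees=True).as_matrix()
def row(p,R,s=None):
    s=s or manip.state();O=s["orientation"]
    return np.r_[O.T@(np.array(p)-s["ee_pos"])/.2,Ro.from_matrix(O.T@R).as_rotvec()/(np.pi/2)].round(3)
def st(s=None):
    s=s or manip.state();print("t",round(s["time_s"],2),"p",s["ee_pos"].round(4),"q",s["joints"].round(3),"F",s["force"].round(2),"M",s["moment"].round(3),"w",round(s["width"],4))
np.set_printoptions(precision=4,suppress=True)
E
python3 - <<'E'
from h import *
M=np.array([-.083,-.170,0])
R=pose(215,-35)
a=np.radians(35);C=np.array([.549+.20*np.cos(a),.294+.20*np.sin(a),.06+.17])
p=C-R@M
print(p, "z dir cam",R@np.array([.29,.957,0]))
print(row(p,R))
E
```

```text
[0.5773 0.3138 0.1384] z dir cam [-0.6442 -0.4511 -0.6176]
[-3.197  0.38  -3.879  0.068 -0.213 -0.385]
```

```bash
python3 - <<'E'
from h import *
M=np.array([-.083,-.170,0])
R=pose(215,-20)
a=np.radians(35);C=np.array([.549+.23*np.cos(a),.294+.23*np.sin(a),.06+.29])
p=C-R@M
print(p);print(row(p,R))
E
```

```text
[0.6259 0.3478 0.2186]
[-3.476 -0.022 -3.98   0.039 -0.217 -0.22 ]
```

Request:
play_rows(steps=[[[-0.2,-0.1,-0.25,0,0,0,1],[-0.4,-0.2,-0.5,0,0,0,1],[-0.6,-0.3,-0.75,0,0,0,1],[-0.8,-0.3,-1,0,0,0,1],[-0.87,-0.3,-1,0,0,0,1],[-0.87,-0.3,-1,0,0,0,1],[-0.87,-0.3,-1,0,0,0,1],[-0.87,-0.3,-1,0,0,0,1],[-0.87,-0.3,-1,0,0,0,1],[-0.87,-0.3,-1,0,0,0,1]]])

```text
time_s: 1.35
ee_pos: [0.2792, -0.3644, 0.2735]
orientation: [[-0.965, -0.0, 0.262], [-0.262, 0.001, -0.965], [-0.0, -1.0, -0.001]]
force: [-1.1, -0.3, 0.2]
width: 0.0911
```

Request:
play_rows(steps=[[[-0.2,0,-0.25,0,0,0,1],[-0.4,0,-0.5,0,0,0,1],[-0.6,0,-0.75,0,0,0,1],[-0.8,0,-1,0,0,0,1],[-0.87,0,-1,0,0,0,1],[-0.87,0,-1,0,0,0,1],[-0.87,0,-1,0,0,0,1],[-0.87,0,-1,0,0,0,1],[-0.87,0,-1,0,0,0,1],[-0.87,0,-1,0,0,0,1]]])

```text
time_s: 2.6
ee_pos: [0.3945, -0.1261, 0.2738]
orientation: [[-0.965, -0.0, 0.261], [-0.261, 0.001, -0.965], [0.0, -1.0, -0.001]]
force: [-0.4, -0.6, -0.3]
width: 0.0911
```

Request:
play_rows(steps=[[[-0.2,0,-0.25,0,0,0,1],[-0.4,0,-0.5,0,0,0,1],[-0.6,0,-0.75,0,0,0,1],[-0.8,0,-1,0,0,0,1],[-0.87,0,-1,0,0,0,1],[-0.87,0,-1,0,0,0,1],[-0.87,0,-1,0,0,0,1],[-0.87,0,-1,0,0,0,1],[-0.87,0,-1,0,0,0,1],[-0.87,0,-1,0,0,0,1]]])

```text
time_s: 3.85
ee_pos: [0.5101, 0.1121, 0.2742]
orientation: [[-0.965, -0.0, 0.261], [-0.261, 0.001, -0.965], [-0.0, -1.0, -0.001]]
force: [0.3, 0.0, -0.3]
width: 0.0908
```

```bash
python3 - <<'E'
from h import *
st();print(row([.6259,.3478,.2186],pose(215,-20)))
E
```

```text
t 3.85 p [0.5101 0.1121 0.2742] q [0.101 0.29  1.508 0.001 1.343 1.408] F [ 0.28  0.04 -0.3 ] M [-0.01   0.001 -0.025] w 0.0908
[-0.866  0.279 -0.986  0.039 -0.219 -0.22 ]
```

Request:
play_rows(steps=[[[-0.2,0,-0.25,0.01,-0.05,-0.05,1],[-0.4,0,-0.5,0.02,-0.11,-0.11,1],[-0.65,0.1,-0.75,0.03,-0.16,-0.16,1],[-0.87,0.28,-0.98,0.04,-0.22,-0.22,1],[-0.87,0.28,-0.98,0.04,-0.22,-0.22,1],[-0.87,0.28,-0.98,0.04,-0.22,-0.22,1],[-0.87,0.28,-0.98,0.04,-0.22,-0.22,1],[-0.87,0.28,-0.98,0.04,-0.22,-0.22,1],[-0.87,0.28,-0.98,0.04,-0.22,-0.22,1],[-0.87,0.28,-0.98,0.04,-0.22,-0.22,1]]])

```text
time_s: 5.1
ee_pos: [0.627, 0.3464, 0.2191]
orientation: [[-0.769, -0.279, 0.575], [-0.541, -0.197, -0.818], [0.341, -0.94, 0.001]]
force: [0.4, -0.7, -0.2]
width: 0.0914
```

```bash
python3 - <<'E'
from h import *
st();im,c=snap("wrist","w1.png")
print(pix(c,[[.549,.294,.153],[.549,.294,.022]]))
E
```

```text
t 5.1 p [0.627  0.3464 0.2191] q [ 0.449  0.842  0.691 -0.061  1.952  1.394] F [ 0.44 -0.68 -0.21] M [ 0.053 -0.159  0.008] w 0.0914
[[317.0632 279.4404]
 [317.7966 188.8482]]
```

View pics/w1.png

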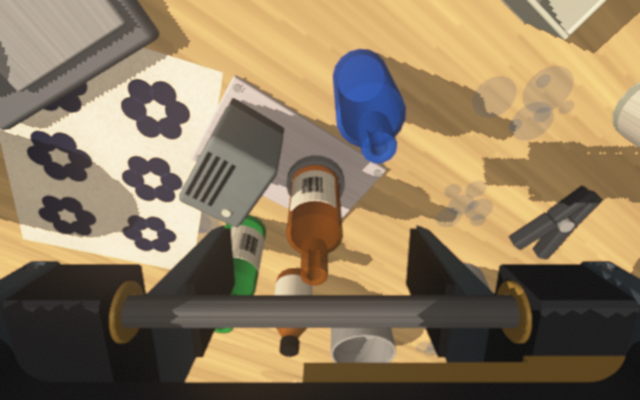

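The label (bars at about (314,186)) faces the camera almost squarely; the mouth is at about (315,280), head at the left. One mask-based measurement of the label edges:

```bash
python3 - <<'E'
from h import *
im=cv2.imread("pics/w1.png");cv2.imwrite("pics/c1.png",cv2.resize(im[130:300,200:370],(800,800)[::1] if 0 else (600,600),interpolation=cv2.INTER_CUBIC))
E
```

```text
(no output)
```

View pics/c1.png

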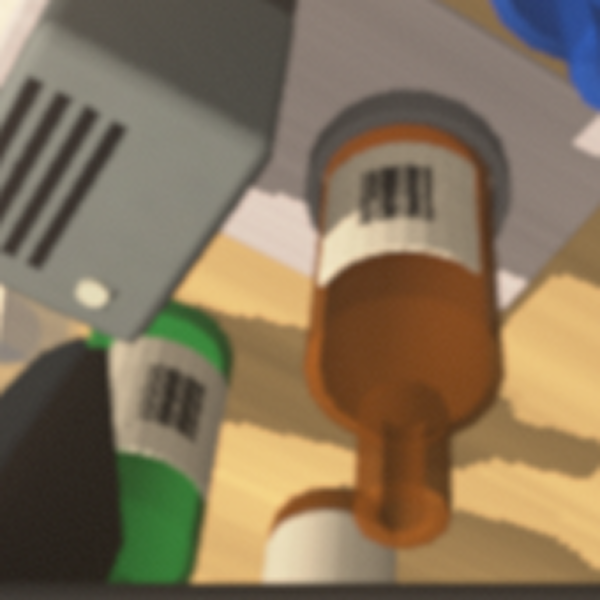

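```bash
python3 - <<'E'
from h import *
c=cam("wrist")
a=onz(c,(237,77),.008);b=onz(c,(388,170),.008);d=onz(c,(345,222),.008)
print(a,b,d,"reader az",np.degrees(np.arctan2(*(a-b)[[1,0]])), "short edge az+90",np.degrees(np.arctan2(*(b-d)[[1,0]]))+90)
m=onz(c,(313.9,275.9),.153);print("mouth",m)
C=ray(c,(0,0))[0];print("cam az",np.degrees(np.arctan2(C[1]-m[1],C[0]-m[0])))
for az in(35,38,41,44,47):
    A=np.radians(az);print(az,pix(c,[m[0]+.028*np.cos(A),m[1]+.028*np.sin(A),.058])[0])
print("barcode",200+398/3.53,130+193/3.53)
# approach above
s=manip.state()
R=pose(215,0)
print(row([m[0],m[1],.22],R))
print(row([m[0],m[1],.118],R))
E
```

```text
[0.6032 0.4259 0.008 ] [0.6077 0.2388 0.008 ] [0.5191 0.2316 0.008 ] reader az 91.37843843650083 short edge az+90 94.59831070458252
mouth [0.5513 0.2988 0.153 ]
cam az 33.889441491450654
35 [314.9698 182.7993]
38 [313.485  182.8286]
41 [312.0053 182.9224]
44 [310.5353 183.0803]
47 [309.0796 183.3018]
barcode 312.74787535410763 184.67422096317281
[ 0.422  0.147 -0.023 -0.001  0.001  0.222]
[ 0.248  0.627 -0.023 -0.001  0.001  0.222]
```

Request:
play_rows(steps=[[[0.2,0.05,-0.01,0,0,0.1,1],[0.42,0.14,-0.02,0,0,0.222,1],[0.42,0.147,-0.023,0,0,0.222,1],[0.42,0.147,-0.023,0,0,0.222,1],[0.36,0.3,-0.023,0,0,0.222,1],[0.31,0.45,-0.023,0,0,0.222,1],[0.255,0.608,-0.023,0,0,0.222,1],[0.255,0.608,-0.023,0,0,0.222,1],[0.255,0.608,-0.023,0,0,0.222,0],[0.255,0.608,-0.023,0,0,0.222,0]]])

```text
time_s: 6.4
ee_pos: [0.5522, 0.2993, 0.1236]
orientation: [[-0.818, 0.003, 0.575], [-0.575, 0.0, -0.818], [-0.003, -1.0, 0.001]]
force: [-0.2, -0.1, 0.1]
width: 0.0742
```

```bash
python3 - <<'E'
from h import *
st();im,c=snap("wrist","w2.png")
print(pix(c,[[.5513,.2988,.153]]))
cv2.imwrite("pics/c2.png",cv2.resize(im[150:400,170:470],(600,500)))
E
```

```text
t 6.4 p [0.5522 0.2993 0.1236] q [ 0.402  0.59   1.44  -0.001  1.108  1.36 ] F [-0.21 -0.13  0.11] M [-0.026 -0.004 -0.025] w 0.0742
[[318.853  288.7531]]
```

View pics/c2.png

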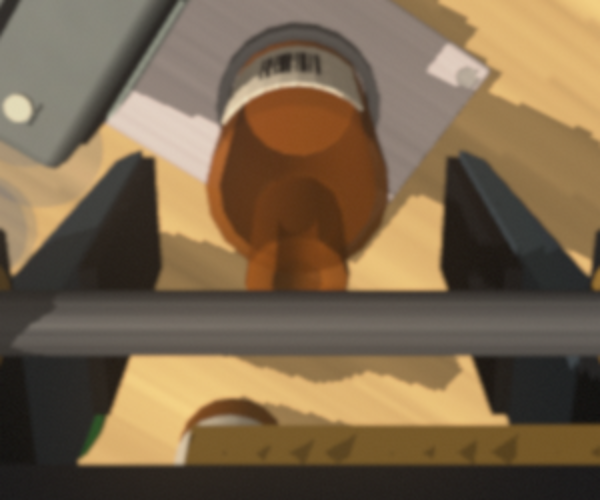

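Request:
play_rows(steps=[[[0,0,0,0,0,0,-1],[0,0,0,0,0,0,-1],[0,0,0,0,0,0,-1],[0,0,0,0,0,0,-1],[0,0,0,0,0,0,-1],[0,0,0,0,0,0,-1],[0,0,0,0,0,0,-1],[0,0,0,0,0,0,-1],[0,0,0,0,0,0,-1],[0,0,0,0,0,0,-1]]])

```text
time_s: 7.7
ee_pos: [0.5519, 0.2991, 0.1233]
orientation: [[-0.818, 0.002, 0.575], [-0.575, 0.0, -0.818], [-0.002, -1.0, 0.001]]
force: [-0.5, 0.6, -2.3]
width: 0.0231
```

Request:
play_rows(steps=[[[0,0,0,0,-0.08,0,-1],[0,0,0,0,-0.16,0,-1],[0,0,0,0,-0.24,0,-1],[0,0,0,0,-0.32,0,-1],[0,0,0,0,-0.4,0,-1],[0,0,0,0,-0.48,0,-1],[0,0,0,0,-0.56,0,-1],[0,0,0,0,-0.578,0,-1],[0,0,0,0,-0.578,0,-1],[0,0,0,0,-0.578,0,-1]]])

```text
time_s: 8.95
ee_pos: [0.5511, 0.2994, 0.1235]
orientation: [[-0.05, 0.001, 0.999], [-0.999, 0.001, -0.05], [-0.001, -1.0, 0.001]]
force: [-4.9, 1.5, 4.6]
width: 0.0229
```

```bash
python3 - <<'E'
from h import *
st();s=manip.state();print("az",np.degrees(np.arctan2(s["orientation"][1,0],s["orientation"][0,0])))
E
```

```text
t 8.95 p [0.5511 0.2994 0.1235] q [0.402 0.59  1.441 0.    1.109 0.452] F [-4.93  1.54  4.62] M [ 0.552  1.377 -0.196] w 0.0229
az -92.86277886171581
```

Request:
play_rows(steps=[[[0,0,0,0,0,0,0.2],[0,0,0,0,0,0,0.2],[0,0,0,0,0,0,0.2],[0,0,0,0,0,0,0.2],[0,0,0,0,0,0,0.2],[0,-0.2,0,0,0,0,0.2],[0,-0.4,0,0,0,0,0.2],[0,-0.55,0,0,0,0,0.2],[0,-0.55,0,0,0,0,0.2],[0,-0.55,0,0,0,0,0.2]]])

```text
time_s: 10.2
ee_pos: [0.5507, 0.2991, 0.2329]
orientation: [[-0.05, 0.0, 0.999], [-0.999, 0.0, -0.05], [-0.0, -1.0, 0.0]]
force: [-0.3, -0.9, -0.6]
width: 0.0543
```

```bash
python3 - <<'E'
from h import *
st();im,c=snap("wrist","w3.png")
print(pix(c,[[.5511,.2994,.153],[.5511,.2994,.022]]))
cv2.imwrite("pics/c3.png",cv2.resize(im[20:320,180:480],(600,600),interpolation=cv2.INTER_CUBIC))
snap("top","t3.png");snap("scene","s3.png")
E
```

```text
t 10.2 p [0.5507 0.2991 0.2329] q [0.402 0.479 1.316 0.    1.346 0.452] F [-0.25 -0.9  -0.6 ] M [-0.053 -0.053 -0.005] w 0.0543
[[319.6589 208.6691]
 [319.7039 171.0849]]
```

View pics/c3.png

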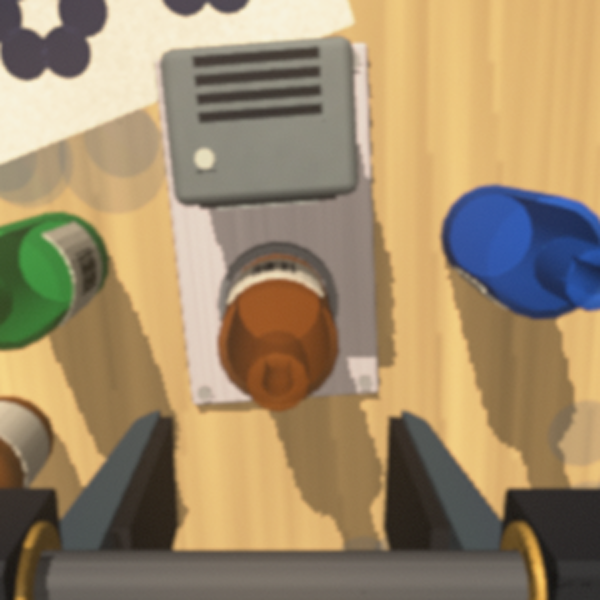

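Label now faces the head: barcode at crop (275,267) with the bottle axis at x≈278, edges tilted with the head's face; within about 2°. The mouth is at (0.551,0.299). On to the tray.

Request:
play_rows(steps=[[[0.3,0,0,0,0.1,0,0.2],[0.6,0,0,0,0.2,0,0.2],[0.9,0,0,0,0.3,0,0.2],[1,0,0,0,0.4,0,0.2],[1,0,0,0,0.5,0,0.2],[1,0,0,0,0.5,0,0.2],[1,0,0,0,0.5,0,0.2],[1,0,0,0,0.5,0,0.2],[1,0,0,0,0.5,0,0.2],[1,0,0,0,0.5,0,0.2]]])

```text
time_s: 11.6
ee_pos: [0.5405, 0.0994, 0.2324]
orientation: [[-0.741, -0.001, 0.671], [-0.671, -0.0, -0.741], [0.001, -1.0, -0.0]]
force: [-0.6, 0.0, 0.7]
width: 0.0548
```

Request:
play_rows(steps=[[[0.2,0,0.2,0,0.1,0,0.2],[0.4,0,0.4,0,0.2,0,0.2],[0.6,0,0.6,0,0.3,0,0.2],[0.8,0,0.8,0,0.4,0,0.2],[1,0,1,0,0.5,0,0.2],[1,0,1,0,0.5,0,0.2],[1,0,1,0,0.5,0,0.2],[1,0,1,0,0.5,0,0.2],[1,0,1,0,0.5,0,0.2],[1,0,1,0,0.5,0,0.2]]])

```text
time_s: 12.85
ee_pos: [0.5267, -0.1824, 0.2325]
orientation: [[-0.999, -0.001, -0.048], [0.048, -0.0, -0.999], [0.001, -1.0, 0.0]]
force: [0.1, -0.3, -0.1]
width: 0.0546
```

```bash
python3 - <<'E'
from h import *
st();print(row([.599,-.335,.14],pose(167.9)))
E
```

```text
t 12.85 p [ 0.5267 -0.1824  0.2325] q [-0.44   0.38   1.488 -0.     1.273  1.179] F [ 0.13 -0.32 -0.09] M [-0.018  0.024  0.04 ] w 0.0546
[-0.398  0.463  0.745 -0.     0.104  0.   ]
```

Request:
play_rows(steps=[[[-0.1,0.1,0.2,0,0.03,0,0.2],[-0.2,0.2,0.4,0,0.06,0,0.2],[-0.3,0.3,0.6,0,0.09,0,0.2],[-0.4,0.46,0.745,0,0.104,0,0.2],[-0.4,0.46,0.745,0,0.104,0,0.2],[-0.4,0.46,0.745,0,0.104,0,0.2],[-0.4,0.46,0.745,0,0.104,0,0.2],[-0.4,0.46,0.745,0,0.104,0,0.2],[-0.4,0.46,0.745,0,0.104,0,0.2],[-0.4,0.46,0.745,0,0.104,0,0.2]]])

```text
time_s: 14.1
ee_pos: [0.5995, -0.335, 0.1407]
orientation: [[-0.978, -0.0, -0.21], [0.21, -0.0, -0.978], [0.0, -1.0, 0.0]]
force: [0.0, 0.2, -0.5]
width: 0.0548
```

```bash
python3 - <<'E'
from h import *
st();im,c=snap("wrist","w4.png")
u=np.array([.978,-.21]);
print(pix(c,[[.622,-.3395,.014],[.573,-.331,.0125],[.45,-.3025,.0085]]))
cv2.imwrite("pics/c4.png",cv2.resize(im,(800,500)))
E
```

```text
t 14.1 p [ 0.5995 -0.335   0.1407] q [-0.596  0.649  1.26  -0.     1.233  1.186] F [ 0.01  0.24 -0.47] M [-0.018 -0.012  0.024] w 0.0548
[[319.8165 166.1497]
 [322.0162 220.8965]
 [319.6707 337.9623]]
```

View pics/c4.png

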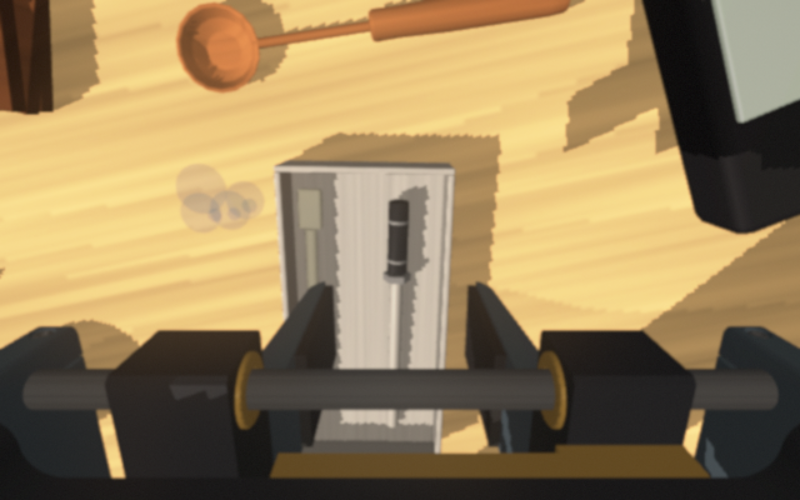

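The handle runs from (319,160) to the collar at (317.6,222), tip at (313.6,340); the rod lies to the left, well clear.

```bash
python3 - <<'E'
from h import *
c=cam("wrist")
e=onz(c,(319.2,160.5),.0145);k=onz(c,(317.6,221),.0125);t=onz(c,(313.6,340),.0085)
u=(e-t)[:2];L=np.hypot(*u);u/=L;az=np.degrees(np.arctan2(u[1],u[0]))
print(e,k,t,L,az,np.hypot(*(e-k)[:2]))
g=e[:2]-u*.027;print(g)
R=pose(az+180)
print(row([*g,.06],R),row([*g,.0075],R))
# wall clearance: tray edges px
for x,y in((275,170),(453,170),(441,450)):print(onz(c,(x/1.25,y/1.25),.034))
E
```

```text
[ 0.6269 -0.3401  0.0145] [ 0.5737 -0.3272  0.0125] [ 0.4489 -0.2961  0.0085] 0.1833346634596762 -13.88510498439628 0.05471415124646401
[ 0.6007 -0.3336]
[-0.005  0.403 -0.008 -0.     0.02   0.   ] [-0.005  0.666 -0.009 -0.     0.02   0.   ]
[ 0.665  -0.2704  0.034 ]
[ 0.6421 -0.3773  0.034 ]
[ 0.4391 -0.332   0.034 ]
```

Request:
play_rows(steps=[[[0,0.1,-0.01,0,0.02,0,-0.47],[0,0.2,-0.01,0,0.02,0,-0.47],[-0.005,0.3,-0.012,0,0.02,0,-0.47],[-0.005,0.4,-0.012,0,0.02,0,-0.47],[-0.005,0.4,-0.012,0,0.02,0,-0.47],[-0.005,0.45,-0.012,0,0.02,0,-0.47],[-0.005,0.52,-0.012,0,0.02,0,-0.47],[-0.005,0.6,-0.012,0,0.02,0,-0.47],[-0.005,0.665,-0.012,0,0.02,0,-0.47],[-0.005,0.665,-0.012,0,0.02,0,-0.47]]])

```text
time_s: 15.4
ee_pos: [0.6002, -0.3325, 0.0062]
orientation: [[-0.971, -0.002, -0.24], [0.24, 0.001, -0.971], [0.002, -1.0, -0.0]]
force: [-0.0, -0.2, 0.5]
width: 0.0244
```

Request:
play_rows(steps=[[[0,0,0,0,0,0,-1],[0,0,0,0,0,0,-1],[0,0,0,0,0,0,-1],[0,0,0,0,0,0,-1],[0,-0.1,0,0,0,0,-1],[0,-0.3,0,0,0,0,-1],[0,-0.5,0,0,0,0,-1],[0,-0.7,0,0,0,0,-1],[0,-0.8,0,0,0,0,-1],[0,-0.8,0,0,0,0,-1]]])

```text
time_s: 16.65
ee_pos: [0.6014, -0.3332, 0.1691]
orientation: [[-0.971, 0.001, -0.24], [0.24, -0.001, -0.971], [-0.001, -1.0, 0.001]]
force: [-0.6, 0.2, -2.4]
width: 0.0133
```

```bash
python3 - <<'E'
from h import *
st()
im=cv2.imread("pics/w1.png")
# pot centre: refine from top+scene clean pictures (t3/s3): rim ellipse by dark interior
for n,box in(("top",(300,200,350,245)),("scene",(280,170,320,220))):
    a=cv2.imread(f"pics/{n[0]}3.png");x0,y0,x1,y1=box
    hsv=cv2.cvtColor(a[y0:y1,x0:x1],cv2.COLOR_BGR2HSV);m=(hsv[...,1]<70).astype(np.uint8)
    cn=max(cv2.findContours(m,0,1)[0],key=cv2.contourArea);x,y,w,h=cv2.boundingRect(cn);print(n,x+x0,y+y0,w,h)
c=cam("top");C=cam("scene")
for P in([.511,.024],[.515,.024],[.511,.028]):
    th=np.linspace(0,2*np.pi,60)
    out=[]
    for q in(c,C):
        pts=np.vstack([pix(q,np.c_[P[0]+.0405*np.cos(th),P[1]+.0405*np.sin(th),np.full(60,z)]) for z in(0,.093)])
        out+=[pts.min(0),pts.max(0)-pts.min(0)]
    print(P,np.round(out,1).tolist())
E
```

```text
t 16.65 p [ 0.6014 -0.3332  0.1691] q [-0.593  0.622  1.23  -0.     1.288  1.221] F [-0.57  0.21 -2.4 ] M [ 0.007 -0.012  0.02 ] w 0.0133
top 312 209 27 29
scene 285 172 30 44
[0.511, 0.024] [[311.7, 208.4], [27.3, 30.9], [282.8, 170.4], [32.2, 45.7]]
[0.515, 0.024] [[311.8, 207.1], [27.3, 31.0], [283.9, 171.1], [32.2, 45.7]]
[0.511, 0.028] [[310.4, 208.3], [27.3, 30.9], [283.8, 169.5], [32.1, 45.6]]
```

```bash
cat >k.py <<'E'
import numpy as np
from scipy.optimize import least_squares
D=np.array([[.1641,-.6027,.2133,-1.4005,.4942,1.3461,1.3025],[.5101,.1121,.2742,.101,.29,1.508,1.343],[.5522,.2993,.1236,.402,.59,1.44,1.108],
[.5507,.2991,.2329,.402,.479,1.316,1.346],[.5267,-.1824,.2325,-.44,.38,1.488,1.273],[.5995,-.335,.1407,-.596,.649,1.26,1.233],[.6014,-.3332,.1691,-.593,.622,1.23,1.288],[.627,.3464,.2191,.449,.842,.691,1.952]])
def fk(p,q):
    a,b,h,L,d,r0=p;r=r0+a*np.sin(q[1])+b*np.sin(q[1]+q[2])+L*np.sin(q[1]+q[2]+q[3])
    z=h+a*np.cos(q[1])+b*np.cos(q[1]+q[2])+L*np.cos(q[1]+q[2]+q[3]);c,s=np.cos(q[0]),np.sin(q[0])
    return np.array([r*c-d*s,r*s+d*c,z])
P=least_squares(lambda p:np.concatenate([fk(p,x[3:])-x[:3] for x in D]),[.45,.45,.4,.25,.05,0]).x
def ik(t,phi,q0=(0,.5,1.3)):
    f=lambda q:fk(P,[*q,phi-q[1]-q[2]])-t
    s=least_squares(f,q0);return s.x,phi-s.x[1]-s.x[2],np.abs(s.fun).max()
if __name__=="__main__":
    print(P,[np.abs(fk(P,x[3:])-x[:3]).max().round(4) for x in D])
    r=np.radians
    for nm,t,phi in[("place53",[.574,.024,.132],180-53),("place53hi",[.574,.024,.25],180-53),("regrip37",[.57,.024,.12],180+37),("regriphi",[.62,.024,.2],180+37)]:
        print(nm,ik(np.array(t),r(phi)))
E
python3 k.py
```

```text
[ 0.55995385  0.37749269  0.02565982  0.20432464  0.05714232 -0.01056382] [np.float64(0.0029), np.float64(0.0031), np.float64(0.0145), np.float64(0.0065), np.float64(0.0037), np.float64(0.0016), np.float64(0.0066), np.float64(0.0157)]
place53 (array([-0.05784141,  0.34173854,  2.14007693]), np.float64(-0.26524731756100284), np.float64(1.2207492794402697e-08))
place53hi (array([-0.0578414 ,  0.18147568,  1.95852026]), np.float64(0.07657221214597643), np.float64(7.70861152687985e-12))
regrip37 (array([-0.05824876,  0.70618483,  1.32735932]), np.float64(1.7538203229790599), np.float64(5.873079800267078e-14))
regriphi (array([-0.05353638,  0.74823619,  1.01679885]), np.float64(2.022329442696284), np.float64(4.107825191113079e-13))
```

The fitted arm model says a radial lean would run wrist joint 5 below its limit, so I'll lean the thermometer sideways (handle toward +y), which uses j4 well inside its range.

```bash
python3 - <<'E'
from h import *
tip=np.array([.155,-.0023,0]);pot=np.array([.513,.024])
R1=pose(225,0);print("1",row([.56,-.16,.27],R1))
R=pose(270,53)
for z in(.14,.010):
    p=np.array([pot[0],pot[1]-.029,z])-R@tip;print(z,p)
# stage 2 relative to stage-1 end
s=dict(orientation=R1,ee_pos=np.array([.56,-.16,.27]))
print("2",row(np.array([pot[0],pot[1]-.029,.14])-R@tip,R,s))
E
```

```text
1 [ 0.408 -0.506 -0.79  -0.001 -0.654 -0.001]
0.14 [0.513  0.0901 0.2624]
0.01 [0.513  0.0901 0.1324]
2 [-0.718  0.038 -1.05  -0.231 -0.463  0.557]
```

Request:
play_rows(steps=[[[0.04,-0.2,-0.08,0,-0.07,0,-1],[0.1,-0.4,-0.2,0,-0.15,0,-1],[0.2,-0.5,-0.4,0,-0.25,0,-1],[0.3,-0.5,-0.6,0,-0.35,0,-1],[0.41,-0.5,-0.85,0,-0.45,0,-1],[0.41,-0.5,-0.85,0,-0.55,0,-1],[0.41,-0.5,-0.85,0,-0.65,0,-1],[0.41,-0.5,-0.85,0,-0.65,0,-1],[0.41,-0.5,-0.85,0,-0.65,0,-1],[0.41,-0.5,-0.85,0,-0.65,0,-1]]])

```text
time_s: 17.9
ee_pos: [0.5624, -0.1485, 0.2686]
orientation: [[-0.714, 0.001, 0.7], [-0.7, -0.001, -0.714], [0.0, -1.0, 0.002]]
force: [-0.3, -0.1, -0.9]
width: 0.0131
```

```bash
python3 - <<'E'
from h import *
st();tip=np.array([.155,-.0023,0])
R=pose(270,53)
p=np.array([.513,-.005,.14])-R@tip
print(row(p,R))
E
```

```text
t 17.9 p [ 0.5624 -0.1485  0.2686] q [-0.36   0.383  1.379 -0.001  1.378  0.435] F [-0.26 -0.06 -0.88] M [ 0.015 -0.073  0.059] w 0.0131
[-0.659  0.029 -1.025 -0.234 -0.468  0.557]
```

Request:
play_rows(steps=[[[-0.08,0,-0.13,-0.03,-0.06,0.07,-1],[-0.16,0,-0.26,-0.06,-0.12,0.14,-1],[-0.25,0,-0.4,-0.09,-0.18,0.21,-1],[-0.34,0,-0.52,-0.12,-0.24,0.28,-1],[-0.42,0,-0.65,-0.15,-0.3,0.36,-1],[-0.5,0.01,-0.78,-0.18,-0.36,0.43,-1],[-0.6,0.02,-0.93,-0.21,-0.42,0.5,-1],[-0.66,0.03,-1,-0.234,-0.468,0.557,-1],[-0.66,0.03,-1,-0.234,-0.468,0.557,-1],[-0.66,0.03,-1,-0.234,-0.468,0.557,-1]]])

```text
time_s: 19.15
ee_pos: [0.5169, 0.0861, 0.2623]
orientation: [[-0.002, 0.002, 1.0], [-0.604, 0.797, -0.003], [-0.797, -0.604, -0.001]]
force: [-0.3, 0.6, -0.4]
width: 0.0132
```

```bash
python3 - <<'E'
from h import *
st();t=snap("top","t5.png");s=snap("scene","s5.png")
tip=np.array([.155,-.0023,0]);S=manip.state()
P=S["ee_pos"]+S["orientation"]@tip;K=S["ee_pos"]+S["orientation"]@[.03,-.0063,0]
print("tip",P);print(pix(t[1],[P,K]),pix(s[1],[P,K]))
a=cv2.resize(t[0][170:270,270:370],(400,400),interpolation=cv2.INTER_CUBIC);b=cv2.resize(s[0][110:210,260:360],(400,400),interpolation=cv2.INTER_CUBIC)
cv2.imwrite("pics/c5.png",np.hstack([a,b]))
R=pose(270,53);print(row(np.array([.513,-.005,.010])-R@tip,R))
E
```

```text
t 19.15 p [0.5169 0.0861 0.2623] q [-0.469  0.5    1.633  0.792  1.552 -0.714] F [-0.32  0.55 -0.43] M [-0.606 -0.057  0.044] w 0.0132
tip [ 0.5167 -0.0092  0.1406]
[[336.9425 218.3855]
 [310.3985 208.9578]] [[290.3877 179.5298]
 [308.3285 133.91  ]]
[ 0.508  0.409 -0.02  -0.001 -0.     0.002]
```

View pics/c5.png

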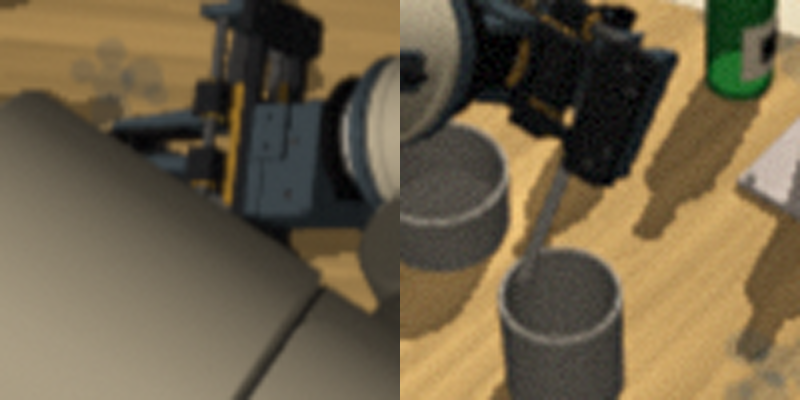

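Request:
play_rows(steps=[[[0.1,0.08,-0.02,0,0,0,-1],[0.2,0.16,-0.02,0,0,0,-1],[0.3,0.24,-0.02,0,0,0,-1],[0.4,0.31,-0.02,0,0,0,-1],[0.45,0.35,-0.02,0,0,0,-1],[0.48,0.38,-0.02,0,0,0,-1],[0.5,0.392,-0.02,0,0,0,-1],[0.5,0.392,-0.02,0,0,0,-1],[0.5,0.392,-0.02,0,0,0,-1],[0.5,0.392,-0.02,0,0,0,-1]]])

```text
time_s: 20.5
ee_pos: [0.5131, 0.0883, 0.136]
orientation: [[-0.0, 0.002, 1.0], [-0.604, 0.797, -0.002], [-0.797, -0.604, 0.001]]
force: [1.0, -0.6, -0.1]
width: 0.0134
```

```bash
python3 - <<'E'
from h import *
st();S=manip.state();print(S["ee_pos"]+S["orientation"]@[.155,-.0023,0])
E
```

```text
t 20.5 p [0.5131 0.0883 0.136 ] q [-0.469  0.691  1.734  0.818  1.348 -0.927] F [ 0.96 -0.62 -0.09] M [-0.586 -0.131 -0.03 ] w 0.0134
[ 0.513  -0.0072  0.0139]
```

Request:
play_rows(steps=[[[0.016,0.012,0,0,0,0,-1],[0.016,0.012,0,0,0,0,-1],[0.016,0.012,0,0,0,0,-0.2],[0.016,0.012,0,0,0,0,-0.2],[0.016,0.012,0,0,0,0,-0.2],[0.016,0.012,0,0,0,0,-0.2],[0.016,-0.1,0,0,0,0,-0.2],[0.016,-0.3,0,0,0,0,-0.2],[0.016,-0.5,0,0,0,0,-0.2],[0.016,-0.6,0,0,0,0,-0.2]]])

```text
time_s: 21.75
ee_pos: [0.5132, -0.011, 0.2069]
orientation: [[0.0, 0.004, 1.0], [-0.605, 0.796, -0.003], [-0.796, -0.605, 0.003]]
force: [0.7, 0.1, -0.6]
width: 0.037
```

```bash
python3 - <<'E'
from h import *
st()
u=np.array([0,1.,0]);pot=np.array([.513,.025,0]);a=np.radians(37)
ax=np.array([0,np.sin(a),np.cos(a)])      # tip->handle
tip=pot+[0,-.0335,.0068]
g=tip+ax*.155                              # mid handle
R=pose(270,-37);print(R)
hp=g+ax*(.11)                              # grasp point 110 back
print("hover TCP",hp-ax*.0188, row(hp-ax*.0188,R))
E
```

```text
t 21.75 p [ 0.5132 -0.011   0.2069] q [-0.62   0.618  1.586  0.708  1.583 -0.855] F [ 0.71  0.06 -0.61] M [-0.446 -0.082  0.003] w 0.037
[[-0.     -0.      1.    ]
 [-0.7986 -0.6018 -0.    ]
 [ 0.6018 -0.7986  0.    ]]
hover TCP [0.513  0.1397 0.2034] [-0.442  0.61  -0.003 -0.002 -0.002 -0.997]
```

Request:
play_rows(steps=[[[-0.12,0,0,0,0,-0.11,-0.2],[-0.22,0.03,0,0,0,-0.22,-0.2],[-0.3,0.1,0,0,0,-0.33,-0.2],[-0.35,0.18,0,0,0,-0.44,-0.2],[-0.42,0.28,0,0,0,-0.55,-0.2],[-0.48,0.38,0,0,0,-0.66,-0.2],[-0.5,0.48,0,0,0,-0.78,-0.2],[-0.47,0.55,0,0,0,-0.89,-0.2],[-0.442,0.61,0,0,0,-0.997,-0.2],[-0.442,0.61,0,0,0,-0.997,-0.2]]])

```text
time_s: 23.0
ee_pos: [0.5125, 0.1416, 0.2009]
orientation: [[0.002, -0.001, 1.0], [-0.797, -0.604, 0.001], [0.604, -0.797, -0.002]]
force: [-0.0, -0.0, 0.7]
width: 0.0363
```

```bash
python3 - <<'E'
from h import *
st();im,c=snap("wrist","w6.png")
a=np.radians(37);ax=np.array([0,np.sin(a),np.cos(a)]);tip=np.array([.513,-.0085,.0068])
print(pix(c,[tip+ax*d for d in(.13,.155,.182)]))
s,cs=snap("scene","s6.png");print(pix(cs,[tip+ax*d for d in(.13,.155,.182)]))
A=cv2.resize(im[:,160:480],(400,500));B=cv2.resize(s[110:210,260:340],(400,500),interpolation=cv2.INTER_CUBIC)
cv2.imwrite("pics/c6.png",np.hstack([A,B]))
E
```

```text
t 23.0 p [0.5125 0.1416 0.2009] q [ 0.509  0.579  1.444 -0.557  1.488  0.661] F [-0.   -0.    0.66] M [ 0.353 -0.054  0.019] w 0.0363
[[319.9004 198.9553]
 [319.8656 208.3696]
 [319.8206 220.5711]]
[[310.4878 167.8369]
 [314.087  159.3331]
 [318.0314 150.0125]]
```

View pics/c6.png

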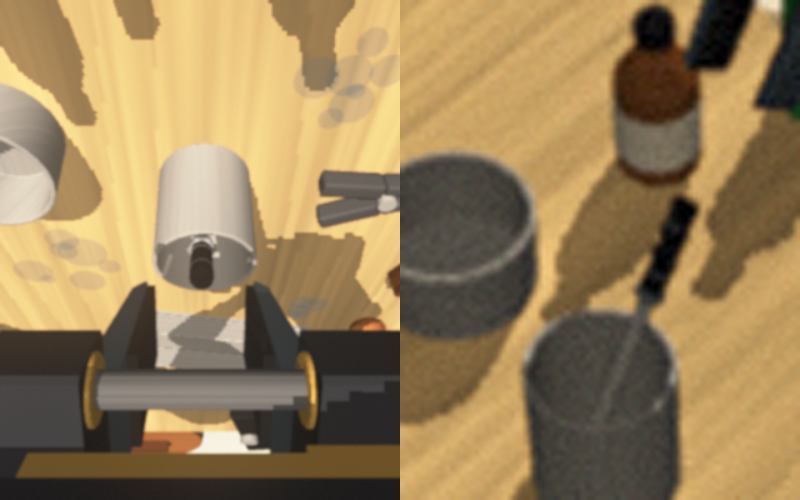

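Thermometer stands leaning in the pot, handle end at wrist px (321.6,222.4) and scene px (317,151), within 2 px of the predicted lean. Regrip along its axis.

```bash
python3 - <<'E'
from h import *
a=np.radians(37);ax=np.array([0,np.sin(a),np.cos(a)]);tip=np.array([.514,-.0085,.0068])
print(row(tip+ax*.195,pose(270,-37)),row(tip+ax*.141,pose(270,-37)))
E
```

```text
[ 0.002  0.256  0.003  0.    -0.002 -0.001] [ 0.003  0.526  0.003  0.    -0.002 -0.001]
```

Request:
play_rows(steps=[[[0,0.13,0.003,0,0,0,-0.2],[0,0.25,0.003,0,0,0,-0.2],[0,0.33,0.003,0,0,0,-0.2],[0.003,0.43,0.003,0,0,0,-0.2],[0.003,0.526,0.003,0,0,0,-0.2],[0.003,0.526,0.003,0,0,0,-0.2],[0.003,0.526,0.003,0,0,0,-1],[0.003,0.526,0.003,0,0,0,-1],[0.003,0.526,0.003,0,0,0,-1],[0.003,0.526,0.003,0,0,0,-1]]])

```text
time_s: 24.35
ee_pos: [0.5143, 0.0766, 0.1197]
orientation: [[-0.003, 0.0, 1.0], [-0.8, -0.6, -0.002], [0.6, -0.8, 0.002]]
force: [0.8, 0.7, 0.8]
width: 0.0132
```

Request:
play_rows(steps=[[[0,0,0,0,0,0,-1],[0,-0.1,0,0,0,0,-1],[0,-0.2,0,0,0,0,-1],[0,-0.35,0,0,0,0,-1],[0,-0.5,0,0,0,0,-1],[0,-0.65,0,0,0,0,-1],[0,-0.8,0,0,0,0,-1],[0,-0.9,0,0,0,0,-1],[0,-0.9,0,0,0,0,-1],[0,-0.9,0,0,0,0,-1]]])

```text
time_s: 25.6
ee_pos: [0.5139, 0.184, 0.2629]
orientation: [[-0.002, -0.001, 1.0], [-0.8, -0.6, -0.002], [0.6, -0.8, 0.001]]
force: [-1.0, 0.6, -1.1]
width: 0.0132
```

```bash
python3 - <<'E'
from h import *
st();print(row([.5511,.2994,.40],pose(267.1)))
E
```

```text
t 25.6 p [0.5139 0.184  0.2629] q [ 0.564  0.547  1.309 -0.534  1.654  0.623] F [-1.03  0.57 -1.15] M [ 0.494 -0.126 -0.023] w 0.0132
[-0.05  -0.895  0.186 -0.01   0.03   0.41 ]
```

Request:
play_rows(steps=[[[0.1,-0.2,0.03,0,0,0.08,-1],[0.15,-0.4,0.06,0,0.01,0.16,-1],[0.1,-0.6,0.1,0,0.01,0.24,-1],[0.0,-0.7,0.15,0,0.02,0.32,-1],[-0.1,-0.72,0.186,-0.01,0.03,0.4,-1],[-0.215,-0.7,0.186,-0.01,0.03,0.41,-1],[-0.215,-0.675,0.186,-0.01,0.03,0.41,-1],[-0.215,-0.675,0.186,-0.01,0.03,0.41,-1],[-0.215,-0.675,0.186,-0.01,0.03,0.41,-1],[-0.215,-0.675,0.186,-0.01,0.03,0.41,-1]]])

```text
time_s: 26.85
ee_pos: [0.5513, 0.2993, 0.3455]
orientation: [[-0.051, 0.002, 0.999], [-0.999, 0.0, -0.051], [-0.0, -1.0, 0.002]]
force: [1.0, 0.5, -0.4]
width: 0.0135
```

```bash
python3 - <<'E'
from h import *
st();im,c=snap("wrist","w7.png");S=manip.state();print(S["orientation"].round(4))
f=lambda d:S["ee_pos"]+S["orientation"]@np.array([0,d,0])
print("tip pred",pix(c,[f(.141),f(.10),f(.05)]),"mouth",pix(c,[[.5511,.2994,.153]]))
s,cs=snap("scene","s7.png");t,ct=snap("top","t7.png")
print("scene",pix(cs,[f(.141),f(.016)]),"top",pix(ct,[f(.141),[.5511,.2994,.153]]))
A=cv2.resize(im[150:290,250:390],(500,500),interpolation=cv2.INTER_CUBIC);q=pix(cs,[f(.1)])[0].astype(int)
B=cv2.resize(s[q[1]-35:q[1]+65,q[0]-30:q[0]+30],(300,500),interpolation=cv2.INTER_CUBIC);print(q)
cv2.imwrite("pics/c7.png",np.hstack([A,B]))
E
```

```text
t 26.85 p [0.5513 0.2993 0.3455] q [ 0.402  0.407  1.134 -0.     1.599  0.453] F [ 1.03  0.53 -0.36] M [-0.046 -0.098  0.034] w 0.0135
[[-0.0509  0.0015  0.9987]
 [-0.9987  0.0002 -0.0509]
 [-0.0003 -1.      0.0015]]
tip pred [[319.2355 187.6937]
 [319.1453 200.9704]
 [318.9947 223.1637]] mouth [[318.8589 175.0349]]
scene [[377.7808  99.94  ]
 [382.0122  60.4018]] top [[227.737  190.4065]
 [231.5808 194.6384]]
[379  87]
```

View pics/c7.png

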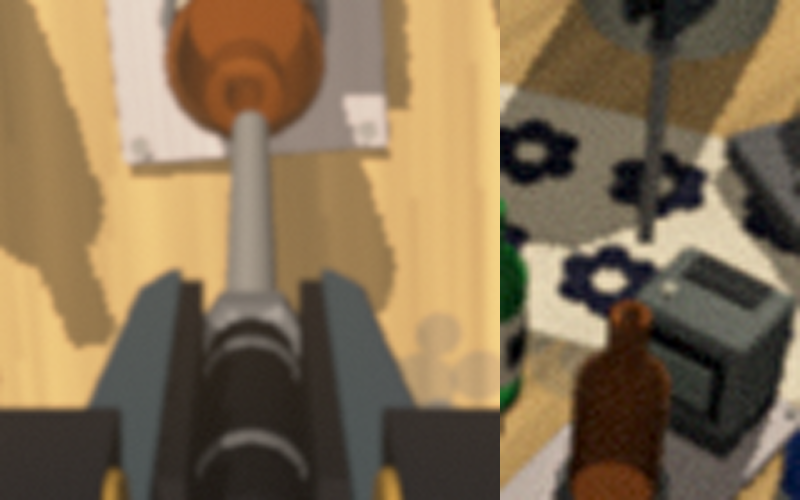

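Tip is seen at crop (253,118), just in front of the mouth (bore about (243,95)); the label side still faces the head. I'll measure from pixel profiles rather than by eye.

```bash
python3 - <<'E'
from h import *
im=cv2.imread("pics/w7.png");hsv=cv2.cvtColor(im,cv2.COLOR_BGR2HSV)
np.set_printoptions(linewidth=220)
for r in(172,174,176,178,180): print(r,"R",im[r,304:334,2])
for r in range(180,232,4): print(r,"S",hsv[r,310:334,1])
print("col319-322 S",[hsv[172:192,c,1].tolist() for c in(319,321)])
E
```

```text
172 R [102 105 109 118 130 141 146 145 141 132 125 125 127 125 124 124 126 129 132 139 144 148 146 136 121 115 117 118 115 112]
174 R [101 104 111 122 136 144 145 142 134 118 107 109 118 122 126 128 126 124 123 131 141 147 146 142 128 116 114 115 115 111]
176 R [102 105 110 123 137 143 144 141 130 113 104 110 119 124 130 131 132 127 122 129 140 146 145 141 133 123 115 115 113 110]
178 R [107 105 110 122 134 140 142 142 133 120 111 115 123 128 132 135 133 130 128 136 144 146 142 137 130 121 117 116 115 108]
180 R [113 110 111 116 126 137 140 142 141 136 129 124 127 131 139 141 140 137 140 144 145 143 139 134 125 118 115 112 106 101]
180 S [188 189 186 188 186 183 173 160 145 137 137 147 164 181 190 191 187 187 186 177 177 178 171 162]
184 S [170 181 185 184 155 104  62  45  42  41  42  42  43  55  89 139 164 162 153 145 126 102  74  57]
188 S [48 55 70 92 79 57 46 43 43 42 41 43 46 47 53 62 60 55 50 47 42 42 44 43]
192 S [35 40 43 44 45 43 43 43 43 41 42 43 45 44 50 53 54 58 60 61 60 65 66 68]
196 S [122 122 123 113  87  58  45  44  41  41  43  43  44  45  52  85 112 121 121 122 121 1
[... 339 characters left out ...]
121 109  81  51  42  43  42  42  41  44  42  42  44  60  94 118 122 122 124 123 122 123]
216 S [121 122 121 104  70  47  44  42  41  43  41  44  43  43  45  56  86 113 123 123 121 123 122 122]
220 S [121 120 119 100  67  45  42  42  42  42  41  42  44  45  46  53  77 110 121 123 122 122 121 121]
224 S [120 122 119  98  61  42  41  42  41  42  41  42  41  45  44  49  70 107 119 122 122 123 123 122]
228 S [119 121 115  88  54  43  40  41  41  41  42  41  42  43  40  44  65 102 119 122 122 122 124 119]
col319-322 S [[179, 177, 179, 182, 185, 186, 185, 178, 137, 84, 52, 41, 41, 40, 40, 41, 42, 43, 40, 42], [184, 182, 181, 182, 183, 187, 184, 178, 147, 96, 57, 43, 42, 43, 42, 43, 43, 45, 44, 44]]
```

```bash
python3 - <<'E'
from h import *
np.set_printoptions(linewidth=250)
im=cv2.imread("pics/w7.png");w3=cv2.imread("pics/w3.png")
for c in(314,316,318):print("w7 col",c,"R 164..184",im[164:184,c,2])
for c in(317,319,321):print("w3 col",c,"R 192..228",w3[192:228,c,2])
for r in(206,208,210):print("w3 row",r,"R 300..340",w3[r,300:340,2])
for c in(317,320,323):print("w7 collar col",c,"rows 226..244",im[226:244,c].mean(-1).astype(int))
for r in(232,234,236,238,240):print(r,im[r,306:334].mean(-1).astype(int))
S=dict(orientation=np.array([[-.0509,.0015,.9987],[-.9987,.0002,-.0509],[-.0003,-1,.0015]]),ee_pos=np.array([.5513,.2993,.3455]))
c=cam("wrist",S);f=lambda x,d:S["ee_pos"]+S["orientation"]@np.array([x,d,0])
print("w7 pred: tip edge",[pix(c,f(-.0045,d))[0,1].round(2) for d in(.138,.141,.144)],"collar near edge",[pix(c,f(-.0085,d-.125))[0,1].round(2) for d in(.138,.141,.144)])
th=np.linspace(0,6.28,100)
rim=lambda P,r:pix(c,np.c_[P[0]+r*np.cos(th),P[1]+r*np.sin(th),np.full(100,.153)])
for r in(.012,.00525):q=rim((.5511,.2994),r);print("w7 rim",r,q.min(0),q.max(0))
S["ee_pos"]=np.array([.5507,.2991,.2329]);S["orientation"]=np.array([[-.05,0,.999],[-.999,0,-.05],[0,-1,0]]);c=cam("wrist",S)
for r in(.012,.00525):q=rim((.5511,.2994),r);print("w3 rim",r,q.min(0),q.max(0))
E
```

```text
w7 col 314 R 164..184 [140 142 147 158 165 162 153 140 125 114 107 103 104 107 111 118 129 139 146 144]
w7 col 316 R 164..184 [141 144 154 164 166 162 153 138 127 119 118 116 119 119 123 124 127 135 146 151]
w7 col 318 R 164..184 [140 144 156 166 166 159 150 136 124 122 126 129 130 131 132 134 139 148 160 164]
w3 col 317 R 192..228 [130 128 127 132 142 153 156 151 146 143 138 130 123 122 122 123 124 125 126 126 124 123 121 122 122 126 132 139 140 140 143 144 140 139 143 148]
w3 col 319 R 192..228 [130 127 127 130 138 151 155 152 147 144 139 133 129 127 129 128 128 130 131 131 129 127 126 126 126 128 135 140 140 139 144 145 141 138 139 143]
w3 col 321 R 192..228 [128 124 124 125 132 145 153 152 148 144 140 135 130 129 129 131 130 131 132 131 128 127 124 125 128 133 138 139 136 136 139 141 137 136 138 139]
w3 row 206 R 300..340 [103 104 107 114 128 138 143 143 143 142 138 127 111 101 103 109 116 122 125 129 129 129 127 123 120 126 135 141 144 144 142 137 125 109 105 110 112 111 110 105]
w3 row 208 R 300..340 [105 104 107 117 130 139 140 141 140 137 132 119 105 102 107 113 120 124 126 1
[... 847 characters left out ...]
121 126 130 134 134 130 127 126 127 126 126 127 128 133 137 144 150 144 124 102  93  92  81]
238 [ 62  86 104 116 124 129 134 142 148 146 135 122 111 108 107 110 119 131 143 149 154 156 151 136 120 105  85  67]
240 [ 52  69  90 111 127 135 133 116  97  83  70  58  51  48  46  48  55  65  73  82  97 116 128 127 126 119 101  74]
w7 pred: tip edge [np.float64(183.73), np.float64(182.91), np.float64(182.1)] collar near edge [np.float64(232.37), np.float64(230.35), np.float64(228.39)]
w7 rim 0.012 [307.3135 163.6081] [330.4297 186.2105]
w7 rim 0.00525 [313.8147 170.0522] [323.9289 179.94  ]
w3 rim 0.012 [303.5286 192.7934] [336.1096 223.7698]
w3 rim 0.00525 [312.6913 201.674 ] [326.9472 215.2242]
```

Request:
play_rows(steps=[[[0,0.05,-0.005,0,0,-0.006,-1],[0,0.1,-0.0093,0,0,-0.0122,-1],[0.001,0.15,-0.0093,0,0,-0.0122,-1],[0.001,0.2,-0.0093,0,0,-0.0122,-1],[0.001,0.22,-0.0093,0,0,-0.0122,-1],[0.001,0.2275,-0.0093,0,0,-0.0122,-1],[0.001,0.2275,-0.0093,0,0,-0.0122,-1],[0.001,0.2275,-0.0093,0,0,-0.0122,-1],[0.001,0.2275,-0.0093,0,0,-0.0122,-1],[0.001,0.2275,-0.0093,0,0,-0.0122,-1]]])

```text
time_s: 28.25
ee_pos: [0.5495, 0.2993, 0.2999]
orientation: [[-0.051, 0.0, 0.999], [-0.999, -0.019, -0.051], [0.019, -1.0, 0.001]]
force: [0.0, -0.8, -0.9]
width: 0.0136
```

```bash
python3 - <<'E'
from h import *
np.set_printoptions(linewidth=250)
st();im,c=snap("wrist","w8.png");snap("scene","s8.png");S=manip.state();print(S["orientation"].round(4))
f=lambda x,d,z=0:S["ee_pos"]+S["orientation"]@np.array([x,d,z])
print("tip c",pix(c,f(0,.141))," edge",pix(c,f(-.0045,.141)),"collar",pix(c,f(-.0085,.016)))
th=np.linspace(0,6.28,100)
for r in(.012,.00525):
    q=pix(c,np.c_[.55+r*np.cos(th),.2983+r*np.sin(th),np.full(100,.153)]);print("rim pred",q.min(0),q.max(0))
for c_ in(315,319,323):print("col",c_,"R",im[170:196,c_,2]);print("      B",im[170:196,c_,0])
for r in(182,184,186,188,190,192):print(r,"R",im[r,302:338,2]);print("    B",im[r,302:338,0])
E
```

```text
t 28.25 p [0.5495 0.2993 0.2999] q [ 0.413  0.434  1.209 -0.017  1.505  0.465] F [ 0.02 -0.85 -0.86] M [ 0.037 -0.115  0.008] w 0.0136
[[-0.0509  0.0004  0.9987]
 [-0.9985 -0.0188 -0.0508]
 [ 0.0188 -0.9998  0.0013]]
tip c [[319.2235 187.749 ]]  edge [[319.2217 182.8945]] collar [[318.8243 230.315 ]]
rim pred [306.5651 171.4562] [332.7991 196.7852]
rim pred [313.9432 178.6977] [325.4217 189.7779]
col 315 R [139 140 141 143 148 153 152 145 133 122 113 109 112 117 125 128 131 134 139 140 141 142 141 140 138 137]
      B [ 37  36  39  39  39  40  41  39  36  35  35  40  56  73  90  95  96  96  98  98 100 101 102 105 105 105]
col 319 R [139 141 147 156 159 155 148 142 136 128 131 145 159 163 162 164 163 163 163 164 164 163 164 163 164 163]
      B [ 36  38  37  41  42  41  37  36  37  41  65 100 127 135 135 137 135 135 135 136 136 135 136 135 136 135]
col 323 R [133 131 134 143 152 155 148 144 138 131 125 127 129 127 126 126 128 127 127 129 129 130 129 130 132 131]
      B [ 36  35  34  38  39  39  36  38  34  34  38  57  79  94 100 103 104 103 104 105 106 107 107 107 109 108]
182 R [104
[... 1113 characters left out ...]
 98 120 130 135 135 132 126 117 104  84  60  41  36  34  36  33  34  32  33  34  35  36  46]
190 R [195 164 134 114 107 105 112 122 132 137 139 138 138 141 149 158 162 164 160 152 143 129 119 126 138 140 137 133 124 110  98  92  93  97 106 120]
    B [159 124  87  59  45  39  40  36  36  35  35  42  68 100 121 132 135 136 132 126 119 106  88  64  44  34  34  34  35  35  35  35  42  51  67  88]
192 R [224 219 201 171 142 121 111 111 117 124 128 132 134 141 150 158 163 164 160 152 142 129 117 121 128 126 121 111 100  96  99 106 119 134 143 147]
    B [191 183 164 133 100  74  57  47  42  36  34  44  71 102 122 132 136 136 132 126 118 107  89  66  43  32  33  34  34  43  54  67  86 105 117 121]
```

Request:
play_rows(steps=[[[0,0.005,0,0,0,0,-1],[0,0.01,0,0,0,0,-1],[0,0.014,0,0,0,0,-1],[0,0.018,0,0,0,0,-1],[0,0.022,0,0,0,0,-1],[0,0.025,0,0,0,0,-1],[-0.001,0.028,0,0,0,0,-1],[-0.001,0.031,0,0,0,0,-1],[-0.001,0.034,0,0,0,0,-1],[-0.001,0.034,0,0,0,0,-1]]])

```text
time_s: 29.6
ee_pos: [0.5494, 0.2993, 0.293]
orientation: [[-0.051, 0.0, 0.999], [-0.999, -0.019, -0.051], [0.019, -1.0, 0.001]]
force: [0.7, -0.6, -0.8]
width: 0.0132
```

```bash
python3 -c "
from h import *
st()"
```

```text
t 29.6 p [0.5494 0.2993 0.293 ] q [ 0.413  0.439  1.22  -0.018  1.49   0.466] F [ 0.65 -0.6  -0.82] M [-0.15  -0.125 -0.037] w 0.0132
```

Request:
play_rows(steps=[[[0,0.003,0,0,0,0,-1],[0,0.006,0,0,0,0,-1],[0,0.009,0,0,0,0,-1],[0,0.012,0,0,0,0,-1],[0,0.015,0,0,0,0,-1],[0,0.017,0,0,0,0,-1],[0,0.019,0,0,0,0,-1],[0,0.021,0,0,0,0,-1],[0,0.023,0,0,0,0,-1],[0,0.023,0,0,0,0,-1]]])

```text
time_s: 30.85
ee_pos: [0.5494, 0.2992, 0.2883]
orientation: [[-0.051, 0.0, 0.999], [-0.999, -0.019, -0.051], [0.019, -1.0, 0.001]]
force: [-0.8, 0.7, -0.9]
width: 0.0134
```

```bash
python3 -c "
from h import *
st()"
```

```text
t 30.85 p [0.5494 0.2992 0.2883] q [ 0.413  0.442  1.228 -0.018  1.479  0.466] F [-0.81  0.71 -0.87] M [-0.176 -0.096 -0.062] w 0.0134
```

Request:
play_rows(steps=[[[0,0.003,0,0,0,0,-1],[0,0.006,0,0,0,0,-1],[0,0.009,0,0,0,0,-1],[0,0.012,0,0,0,0,-1],[0,0.015,0,0,0,0,-1],[0,0.018,0,0,0,0,-1],[0,0.021,0,0,0,0,-1],[0,0.024,0,0,0,0,-1],[0,0.027,0,0,0,0,-1],[0,0.027,0,0,0,0,-1]]])

```text
time_s: 32.1
ee_pos: [0.5494, 0.2991, 0.2828]
orientation: [[-0.051, 0.0, 0.999], [-0.999, -0.019, -0.051], [0.019, -1.0, 0.001]]
force: [-0.7, -0.1, -0.6]
width: 0.0132
```

```bash
python3 - <<'E'
from h import *
np.set_printoptions(linewidth=250)
st();im,c=snap("wrist","w9.png")
for c_ in(317,319,321):print("col",c_,"B",im[166:206,c_,0])
for r in(196,200):print(r,"B",im[r,302:338,0])
E
```

```text
t 32.1 p [0.5494 0.2991 0.2828] q [ 0.413  0.445  1.237 -0.018  1.467  0.466] F [-0.72 -0.06 -0.61] M [-0.155 -0.128  0.034] w 0.0132
col 317 B [ 39  38  37  40  36  38  37  37  37  38  38  39  42  40  40  37  37  49  77 109 125 130 130 131 131 131 131 131 132 132 132 132 132 132 132 133 132 133 132 133]
col 319 B [ 38  39  38  38  35  37  36  37  38  38  38  40  41  40  40  40  41  60  95 124 135 135 136 135 136 135 136 136 136 136 136 136 137 136 136 137 136 136 136 135]
col 321 B [ 38  39  40  38  35  36  36  37  37  38  36  37  41  41  38  39  40  57  87 114 124 127 125 126 126 126 127 126 126 126 126 127 127 127 128 127 127 127 127 127]
196 B [181 161 127  93  71  54  45  37  34  34  34  50  77 106 124 132 135 136 133 126 119 109  93  69  48  34  34  34  33  34  38  46  61  78  95 109]
200 B [191 195 197 198 194 195 192 185 170 144 112  90  99 116 127 132 135 136 133 128 120 110  96  76  62  65  77  88  96 102 110 112 113 112 111 109]
```

Force stays near zero and the stem's visible end rises from row 180.6 to 183.6, hidden by the rim, so it is in the bore. Continue down.

Request:
play_rows(steps=[[[0,0.012,0,0,0,0,-1],[-0.001,0.024,0,0,0,0,-1],[-0.001,0.036,0,0,0,0,-1],[-0.001,0.048,0,0,0,0,-1],[-0.001,0.06,0,0,0,0,-1],[-0.001,0.072,0,0,0,0,-1],[-0.002,0.084,0,0,0,0,-1],[-0.002,0.096,0,0,0,0,-1],[-0.002,0.108,0,0,0,0,-1],[-0.002,0.12,0,0,0,0,-1]]])

```text
time_s: 33.4
ee_pos: [0.5494, 0.2991, 0.2587]
orientation: [[-0.051, 0.0, 0.999], [-0.999, -0.019, -0.051], [0.019, -1.0, 0.001]]
force: [0.4, -1.5, -0.9]
width: 0.0132
```

```bash
python3 -c "
from h import *
st();print(manip.state()['orientation'].T@[0,0,-.08]/.2)"
```

```text
t 33.4 p [0.5494 0.2991 0.2587] q [ 0.413  0.462  1.274 -0.018  1.413  0.467] F [ 0.45 -1.48 -0.87] M [-0.201 -0.063 -0.017] w 0.0132
[-0.0076  0.3999 -0.0004]
```

Request:
play_rows(steps=[[[0,0.02,0,0,0,0,-1],[-0.001,0.04,0,0,0,0,-1],[-0.001,0.06,0,0,0,0,-1],[-0.001,0.08,0,0,0,0,-1],[-0.002,0.1,0,0,0,0,-1],[-0.002,0.12,0,0,0,0,-1],[-0.003,0.14,0,0,0,0,-1],[-0.003,0.16,0,0,0,0,-1],[-0.003,0.18,0,0,0,0,-1],[-0.004,0.2,0,0,0,0,-1]]])

```text
time_s: 34.65
ee_pos: [0.5495, 0.2991, 0.2185]
orientation: [[-0.051, 0.0, 0.999], [-0.999, -0.019, -0.051], [0.019, -1.0, 0.001]]
force: [0.0, -0.6, -0.7]
width: 0.0134
```

```bash
python3 -c "
from h import *
st()"
```

```text
t 34.65 p [0.5495 0.2991 0.2185] q [ 0.413  0.495  1.33  -0.018  1.324  0.468] F [ 0.04 -0.55 -0.73] M [-0.191 -0.129 -0.035] w 0.0134
```

Request:
play_rows(steps=[[[0,0.02,0,0,0,0,-1],[-0.001,0.04,0,0,0,0,-1],[-0.001,0.06,0,0,0,0,-1],[-0.001,0.08,0,0,0,0,-1],[-0.002,0.1,0,0,0,0,-1],[-0.002,0.12,0,0,0,0,-1],[-0.003,0.14,0,0,0,0,-1],[-0.003,0.16,0,0,0,0,-1],[-0.003,0.18,0,0,0,0,-1],[-0.004,0.2,0,0,0,0,-1]]])

```text
time_s: 35.9
ee_pos: [0.5495, 0.2991, 0.1782]
orientation: [[-0.051, 0.0, 0.999], [-0.999, -0.019, -0.051], [0.019, -1.0, 0.001]]
force: [0.1, 0.3, -0.2]
width: 0.0129
```

Request:
play_rows(steps=[[[0,0.003,0,0,0,0,-1],[0,0.006,0,0,0,0,-1],[0,0.009,0,0,0,0,-1],[0,0.012,0,0,0,0,-1],[0,0.015,0,0,0,0,-1],[0,0.018,0,0,0,0,-1],[0,0.021,0,0,0,0,-1],[0,0.024,0,0,0,0,-1],[0,0.027,0,0,0,0,-1],[0,0.03,0,0,0,0,-1]]])

```text
time_s: 37.15
ee_pos: [0.5495, 0.299, 0.1721]
orientation: [[-0.051, 0.0, 0.999], [-0.999, -0.019, -0.051], [0.019, -1.0, 0.001]]
force: [-0.4, -0.4, -0.7]
width: 0.0134
```

```bash
python3 -c "
from h import *
st()"
```

```text
t 37.15 p [0.5495 0.299  0.1721] q [ 0.413  0.539  1.386 -0.019  1.224  0.47 ] F [-0.4  -0.45 -0.72] M [-0.185 -0.098 -0.006] w 0.0134
```

Request:
play_rows(steps=[[[0,0.003,0,0,0,0,-1],[0,0.006,0,0,0,0,-1],[0,0.009,0,0,0,0,-1],[0,0.011,0,0,0,0,-1],[0,0.013,0,0,0,0,-1],[0,0.015,0,0,0,0,-1],[0,0.016,0,0,0,0,-1],[0,0.017,0,0,0,0,-1],[0,0.018,0,0,0,0,-1],[0,0.018,0,0,0,0,-1]]])

```text
time_s: 38.4
ee_pos: [0.5497, 0.299, 0.1689]
orientation: [[-0.051, 0.001, 0.999], [-0.999, -0.019, -0.051], [0.019, -1.0, 0.002]]
force: [-0.1, -1.6, 5.2]
width: 0.0135
```

```bash
python3 -c "
from h import *
st()"
```

```text
t 38.4 p [0.5497 0.299  0.1689] q [ 0.413  0.542  1.39  -0.019  1.216  0.47 ] F [-0.14 -1.6   5.15] M [-0.29   0.069  0.02 ] w 0.0135
```

Contact with 5 N at 0.1689, as predicted for the collar on the rim. A touch more to confirm, then release and back off straight up.

Request:
play_rows(steps=[[[0,0.002,0,0,0,0,-1],[0,0.004,0,0,0,0,-1],[0,0.005,0,0,0,0,-1],[0,0.005,0,0,0,0,-1],[0,0.005,0,0,0,0,-1],[0,0.005,0,0,0,0,-1],[0,0.005,0,0,0,0,-1],[0,0.005,0,0,0,0,-1],[0,0.005,0,0,0,0,-1],[0,0.005,0,0,0,0,-1]]])

```text
time_s: 39.65
ee_pos: [0.5501, 0.2991, 0.1689]
orientation: [[-0.051, 0.002, 0.999], [-0.999, -0.018, -0.051], [0.018, -1.0, 0.003]]
force: [-2.3, -1.3, 12.0]
width: 0.0131
```

```bash
python3 -c "
from h import *
st()"
```

```text
t 39.65 p [0.5501 0.2991 0.1689] q [ 0.413  0.542  1.39  -0.019  1.215  0.47 ] F [-2.26 -1.34 11.95] M [-0.462  0.407  0.03 ] w 0.0131
```

Request:
play_rows(steps=[[[0,-0.003,0,0,0,0,-1],[0,-0.003,0,0,0,0,-0.3],[0,-0.003,0,0,0,0,-0.3],[0,-0.003,0,0,0,0,-0.3],[0,-0.003,0,0,0,0,-0.3],[0,-0.1,0,0,0,0,-0.3],[0,-0.25,0,0,0,0,-0.3],[0,-0.45,0,0,0,0,-0.3],[0,-0.65,0,0,0,0,-0.3],[0,-0.7,0,0,0,0,-0.3]]])

```text
time_s: 40.9
ee_pos: [0.5507, 0.3021, 0.3116]
orientation: [[-0.051, 0.006, 0.999], [-0.999, -0.017, -0.051], [0.016, -1.0, 0.007]]
force: [0.8, -0.3, 0.1]
width: 0.0322
```

```bash
python3 - <<'E'
from h import *
st();im,c=snap("wrist","w10.png");s,cs=snap("scene","s10.png");t,_=snap("top","t10.png")
A=cv2.resize(im[60:310,195:445],(400,400),interpolation=cv2.INTER_CUBIC);B=cv2.resize(s[85:185,330:430],(400,400),interpolation=cv2.INTER_CUBIC)
C=cv2.resize(s,(320,200));
D=cv2.resize(t,(320,200));cv2.imwrite("pics/c10.png",np.vstack([np.hstack([A,B]),np.hstack([C,D,np.zeros((200,160,3),np.uint8)])]))
E
```

```text
t 40.9 p [0.5507 0.3021 0.3116] q [ 0.417  0.428  1.188 -0.018  1.526  0.468] F [ 0.81 -0.32  0.15] M [-0.018 -0.081  0.014] w 0.0322
```

View pics/c10.png

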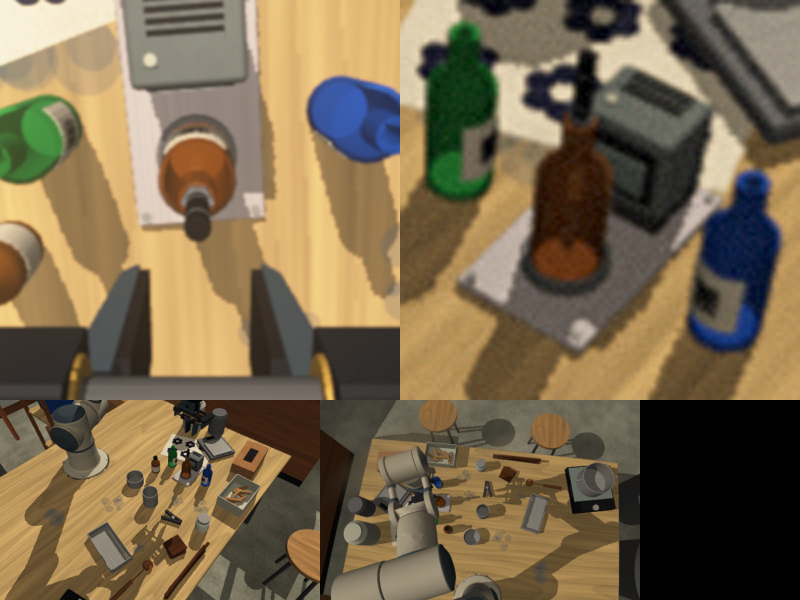

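```bash
python3 -c "
from h import *
print(manip.hand_in())"
```

```text
the job is handed in; nothing more can be done
None
```

The job is done and handed in at about 41 s of the 72 s limit; no verdict was reported.

**What I did**
- **Bottle:** I turned it by the neck through 52°, which brought the label from about 40° to about 92°. The reader's direction measures about 91.7°.
- **Thermometer:** I picked it out of the tray, stood it leaning in the pot and let go. I then took it again along its handle and lowered it through the mouth.
- **Seating:** There was no contact on the way in. The collar met the rim at the height I had predicted, and held against 12 N with no further travel. I then let go and backed off.

**Last checks**
- The final pictures show the thermometer upright with its collar on the rim and the bottle in its seat. The label bars face the scan head, and the pot and other things look undisturbed.
- The gripper was clear, with the measured force under 1 N.
- By eye, the label is square to the window within about 2–3°. I did not measure it again numerically after the insertion.

**What disagreed**
- The bottle's mouth sat about 1 mm from where I had gripped it, which is within the seat's play.
- The thermometer was held about 1° off the tool axis. I corrected both from the wrist pictures before inserting.
- One estimate of the bore's near edge was about 1.5 mm off the others. I set it aside because the tip overlapped that edge in the picture.

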